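# Set the belt-tensioner stand

### The arm

A 6-joint arm with a two-finger parallel gripper is mounted at the origin on a cart in front of the work surface, level with it; the furniture and walls round the work are solid. World frame = base frame: x ahead of the robot, y to its left, z up, the work surface at z = 0. Lengths are in m, angles in rad, forces in N, time in s.
With the tool pointing down it reaches from about 0.35 to 0.975 m from the base axis. Payload 4.9 kg.
Tool frame: the origin (TCP) lies between the finger pads; the fingertips stand 22 mm ahead of it and the grasp point (between the pads) lies 3 mm ahead of it; z points along the fingers, y is the line along which they close (so a half turn about z gives the same grasp; the last joint's range is limited). The gripper opens to 85 mm and grips with 20 to 120 N. Pads are 22 mm wide; open, the fingers measure 114 mm over their backs; the gripper's body (76 mm by 85 mm) begins 54 mm behind the grasp point. The pads swing forward as they close: fully open they stand 13 mm farther back than shut.
Start: joints at [1.175, 0.053, 1.613, -0, 1.476, -0.119], TCP at [0.171, 0.601, 0.253] pointing down, gripper open.
Joint ranges: [-3.01, 3.01], [-1.01, 2.22], [0.06, 2.58], [-1.02, 4.17], [0.09, 2.62], [-3.14, 3.14]. Speed limits (rad/s): [2.57, 2.57, 3.14, 3.14, 3.14, 3.14].

### API

Orientations are given as a unit quaternion [w, x, y, z].
In Python, from plant import state, grab_frame, get_calibration, job_done, recognise, regions_of gives the robot as it stands.
- The arm moves only by the tool apply_moves, never from a script. Its argument "targets" is a list of rows, each an object with "translation": the shift along the tool's x, y, z normalised to -1 to 1, where 1 is 100 mm, a list of three; "twist": the turn about the tool's z normalised to -1 to 1, where 1 is 0.1 rad; "hand": the opening, from 0 (shut) to 1 (fully open). A call has 1 to 8 rows; each row shifts and turns the commanded pose from where the row before left it, along the tool's axes as they then stand; what a row does not reach is not made up. A row lasts 1/10 s, in which the tool goes at most 50 mm and 8.59 degrees, less where a joint would pass 70% of its speed; a pose out of reach is approached as far as the arm can. A call with a number of a shift or a turn outside -1 to 1 is refused whole. A call with a gripper value outside its range is refused whole. The fingers move at their own pace and stop on an object; the grip force is fixed at half the most. Time passes only in rows, so rows that do not move let the fingers close. It gives the time, the measured TCP pose, the force, the opening and the grip force at its end, in the units of the state.
- state(): the state, without advancing time (a new reading comes with each control period).
- grab_frame(name): name is "scene" or "top" or "wrist"; returns the picture (384x512x3 uint8, red, green, blue); there is no depth.
- get_calibration(name): a dict with "camera_matrix" (3x3 intrinsics, pixels), "D" ([k1, k2, p1, p2, k3] as OpenCV has them; the pictures are not rectified), "pose" (4x4, takes a point from camera to world coordinates). Camera axes: x right, y up, looking along -z (the intrinsics and any distortion apply to the point x, -y, -z); pixel columns grow to the right and rows downward; lengths in m; the calibration is good to about 2 mm. A picture is of the moment at which its call begins: read the wrist's pose just before it. get_calibration takes no time and is no camera call; for the wrist camera it gives the pose at the moment of the call.
- job_done(): hands the job in; it is judged then, once.
Trained networks look in the newest picture that a camera, given by its name, has taken for a name from the list of things; names that differ only in an ending like _2 or _b are one class to them, and where a whole thing is asked for, a point or a joint stands for the part that bears it (a point fixed in the world has none). Each returns a list of dicts, best first, with "score" (0 to 1); they miss things now and then, are a little off and sometimes report something else, mostly with a low value. They report only what shows in the picture. A call takes as long as a camera call.
- recognise(camera, query): "point" ([x, y, z] in m, in world coordinates, good to about 4 mm: the middle of the surface that is visible of it).
- regions_of(camera, query): "pixels" (384x512 bool, what is visible of it).
The state is a dict: "time": time; "joint_pos": joint angles; "joint_vel": joint speeds; "joint_efforts": joint torques, N m; "tool_pos": TCP position; "tool_rot": TCP orientation; "contact_force": force on the tool from outside, world axes, zero at the start; "ft_torque": the same for the moment, N m; "gripper_width": opening from 0.0 (shut) to 1.0 (fully open); "grasp_force": force on a finger pad.
Only numpy, scipy, OpenCV 4.12 (cv2) and the standard library are available. Lean on these libraries where they do the work, as an engineer would, in place of code of your own. Each camera call takes 0.05 s, during which the arm holds its last target. There are 200 camera calls.

### The job

On the blue belt-tensioner stand, slide the inner tube out of the aluminium tube, by its black knob or the grey block under it, until the orange spring button pops up through the open hole. Then turn the black knob clockwise until the tip of the yellow sprung arm stands on the red mark of the scale, and let go. Leave the oil bottle, grease jar, note block and padlock standing where they are.

Things in the scene. Friction and masses are not known exactly. Their poses are not given: they have to be found in the camera images.
- stand: Fixed blue belt-tensioner stand, 290 x 135 mm. Origin on the bench; X runs along the tubes the way the inner tube pulls out (towards the yellow arm), Z up, scale on the -Y side. Aluminium outer tube 30 x 30 mm from X = -115 to -20 mm at Y = 0, top 55 mm above the bench. Arm pivot at X = 108, Y = 35 mm. White scale, 28 mm high. Nothing of it save the knob is higher than 62 mm.
- tube (a joint): How far the inner tube stands out along stand X (m), 0 to 0.065; starts at 0 to 0.03. At 0.045 the button meets the hole, pops and locks the tube, with 1 mm play either way. Sliding takes about 3 N. It carries a grey block 44 x 40 mm, 23 to 57 mm above the bench, under the knob; both move with it. Before it locks, the push rod is clear of the arm.
- button (a joint): Orange spring button, 8 mm across, on the inner tube: 0 while it is held down under the wall of the outer tube, 0.009 (m) when popped up through the hole, where it stands 5 mm proud of the tube's top. It does not have to be pressed.
- open_hole (a point): Centre of the open hole in the top face of the outer tube, 55 mm above the bench; the dark ring nearer to the grey block. It is the next hole for the button (the other dark ring, 60 mm further back, is behind it).
- button_top (a point): Top of the orange button.
- knob_grip (a point): Mid-grip point on the upright axis of the black fluted round knob, 90 mm above the bench. Diameter 44 mm, rim 72 to 104 mm above the bench, white line on top; its axis is at stand X = 10 mm + the tube value, Y = 0, moving with the tube (which may be pulled by the knob). May be gripped at any yaw.
- knob (a joint): Knob angle (rad), 0 to 4.2, growing clockwise seen from above; starts at 0 to 0.8. Drives the push rod 6 mm per rad. Takes 0.15 to 0.25 N m, stays where it is left; it may be turned back, and the arm's spring follows.
- plunger (a joint): Steel push rod, 12 mm thick, out of the grey block along stand X (m), driven 0.006 per rad of the knob. With the tube locked it meets the arm's roller at 0.004 to 0.006; after that the pointer tip moves about 16 mm per rad of the knob along stand X. When a hand lets go of the knob the spring may push the tube back through its play, and the tip falls back up to 3 mm: look again after letting go.
- idler_arm (a joint): Angle of the yellow sprung arm (rad): 0 at rest, up to 0.55, growing anticlockwise from above as the push rod pushes its roller (35 mm from the pivot). A spring returns it.
- pointer_tip (a point): Tip of the arm's black pointer, 95 mm from the arm's pivot, 34 mm above the bench, over the scale.
- red_mark (a point): Centre of the red mark on the scale, 7 mm wide along the pointer's path, on the same circle of 95 mm about the pivot and at the same height as the pointer tip. Its place differs each time: 0.24 to 0.40 rad of arm angle.
- oil_bottle: Loose yellow oil bottle with red cap, 42 mm in diameter, 134 mm high; origin at the centre of its underside. Stands beside the tubes on the side away from the scale, 74 to 82 mm from the line on which the knob travels. Leave it standing.
- grease_jar: Loose white grease jar with a blue band, 69 mm in diameter, 142 mm high; origin at the centre of its underside. Stands 92 to 100 mm from the knob's line, on the scale side. Leave it standing.
- note_block: Loose white note block, 68 x 68 mm, 14 mm high; origin at the centre of its underside. Leave it.
- padlock: Loose brass padlock standing upright, shackle up, 18 x 42 mm, 66 mm high; origin at the centre of its underside. Leave it.

How it is judged:
By the outcome, as a careful person would: the job done as asked, in the order asked, and still so for the second after the job is handed in, with the robot touching nothing.
It also fails if it takes over 64 s, if anything falls off the work surface, if the arm or the gripper's body presses on something with over 40 N, if the wrist force passes 120 N, or if a joint passes its speed limit or range.

## Working session

There is one attempt and no reset: what is moved stays moved. The work goes in short steps, Python scripts to look and compute and a tool call to move; the robot and the scene stay as the last step left them, time stands still between calls to the robot, and variables do not carry over. Pictures are saved under pics/ and viewed, at most 10 in all, crops included, and the job is handed in when it is done.

Besides the shell and the picture viewer there is one more tool, called after "Request:" as a command line: name --argument value ..., lists and objects as JSON in quotes. apply_moves: Moves the arm, as the interface text tells. Its arguments: {"type":"object","properties":{"targets":{"type":"array"}},"required":["targets"]}

```bash
mkdir -p pics; cat > h.py <<'E'
import numpy as np, cv2
from plant import *
def px2w(cam,uv,z):
    c=get_calibration(cam);K=np.array(c["camera_matrix"]);D=np.array(c["D"],float);P=np.array(c["pose"])
    n=cv2.undistortPoints(np.array([[uv]],float),K,D)[0,0]
    d=P[:3,:3]@np.array([n[0],-n[1],-1]);o=P[:3,3]
    return o+d*(z-o[2])/d[2]
def w2px(cam,p):
    c=get_calibration(cam);K=np.array(c["camera_matrix"]);D=np.array(c["D"],float);P=np.array(c["pose"])
    q=P[:3,:3].T@(np.array(p)-P[:3,3]);q=q*[1,-1,-1]
    return cv2.projectPoints(q[None],np.zeros(3),np.zeros(3),K,D)[0].ravel()
def snap(cam,name):
    im=grab_frame(cam);cv2.imwrite(f"pics/{name}.png",im[:,:,::-1]);return im
E
python3 - <<'E'
from h import *
snap("scene","s0");snap("top","t0")
for c in("top","scene"):
  for q in["stand","open_hole","knob_grip","pointer_tip","red_mark","oil_bottle","grease_jar","note_block","padlock","plunger","button_top"]:
    print(c,q,[(np.round(r["point"],3).tolist(),round(r["score"],2)) for r in recognise(c,q)[:2]])
s=state();print(s["time"],s["tool_pos"],s["tool_rot"])
E
```

```text
top stand [([0.417, 0.402, 0.007], 0.71)]
top open_hole [([0.418, 0.402, 0.013], 0.7), ([0.345, 0.216, 0.014], 0.26)]
top knob_grip [([0.416, 0.348, 0.102], 0.88), ([0.359, 0.277, 0.031], 0.39)]
top pointer_tip [([0.405, 0.426, 0.052], 0.68), ([0.421, 0.402, 0.01], 0.65)]
top red_mark []
top oil_bottle [([0.346, 0.353, 0.084], 0.61)]
top grease_jar [([0.507, 0.351, 0.142], 0.88)]
top note_block [([0.348, 0.218, 0.011], 0.62)]
top padlock [([0.365, 0.275, 0.029], 0.43)]
top plunger [([0.421, 0.403, 0.009], 0.31)]
top button_top []
scene stand [([0.412, 0.335, 0.034], 0.7)]
scene open_hole [([0.41, 0.331, 0.038], 0.91)]
scene knob_grip [([0.412, 0.343, 0.102], 0.69), ([0.355, 0.27, 0.032], 0.43)]
scene pointer_tip [([0.414, 0.431, 0.051], 0.64)]
scene red_mark []
scene oil_bottle [([0.338, 0.342, 0.067], 0.82)]
scene grease_jar [([0.503, 0.331, 0.089], 0.83), ([0.41, 0.332, 0.036], 0.54)]
scene note_block [([0.342, 0.203, 0.012], 0.82)]
scene padlock [([0.357, 0.27, 0.033], 0.69), ([0.415, 0.33, 0.041], 0.38)]
scene plunger []
scene button_top [([0.503, 0.332, 0.089], 0.46)]
1.2 [0.17080608 0.60118859 0.25330172] [-1.15024345e-05  1.37984405e-01  9.90434402e-01 -2.74135892e-06]
```

View pics/t0.png

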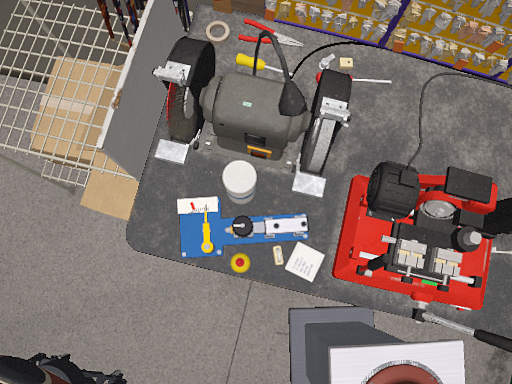

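View pics/s0.png

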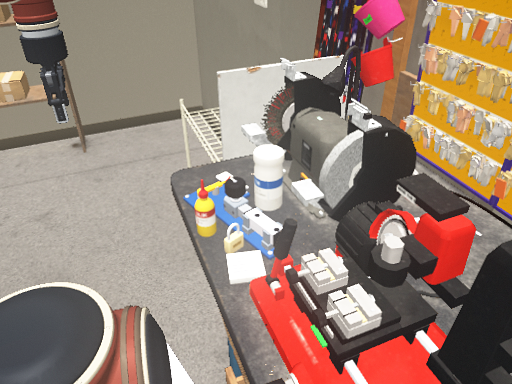

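The top view shows the stand with its X running to the left in the picture (about +y world). The knob is near (242,227), the tube near (285,226), the arm pivot near (207,246) and the red mark near (193,206). The jar is above the knob and the bottle below it. I'll enlarge this area.

```bash
python3 - <<'E'
from h import *
im=cv2.imread("pics/t0.png")[185:275,170:320]
cv2.imwrite("pics/t0c.png",cv2.resize(im,None,fx=5,fy=5,interpolation=cv2.INTER_CUBIC))
E
```

```text
(no output)
```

View pics/t0c.png

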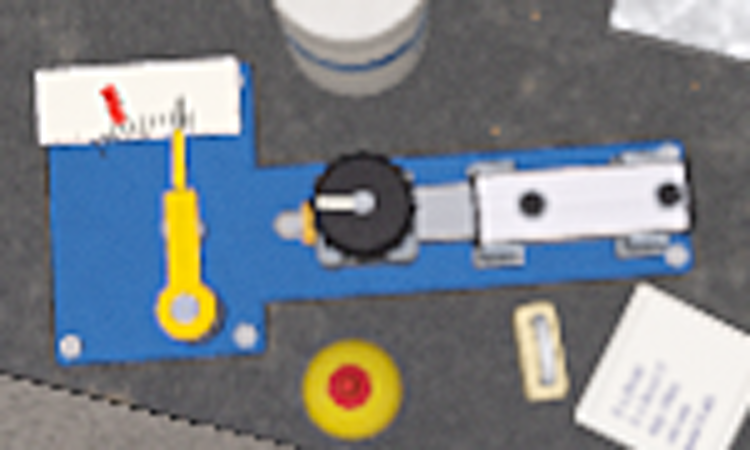

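The enlargement shows the open hole at full-picture pixel (276.4,226), the rear hole at (303.8,223.8) and the knob centre at (242.8,226). The pivot is at (207,246.8) and the red mark at (192.6,206). The white line on the knob points left.

```bash
python3 - <<'E'
from h import *
W=lambda x,y,z:px2w("top",(170+(x-2)/5,185+(y-2)/5),z)
h=W(532,205,.055);r=W(669,194,.055);k=W(364,205,.104);p=W(185,309,.045);m=W(113,105,.034);t=W(180,100,.034)
e=W(480,206,.055)
for n,v in dict(h=h,r=r,k=k,p=p,m=m,t=t,e=e).items():print(n,v.round(4))
print(np.linalg.norm(h-r), np.linalg.norm(m-p),np.linalg.norm(t-p))
u=(h-r)[:2];u/=np.linalg.norm(u);v=np.array([-u[1],u[0]]);print("yaw",np.arctan2(u[1],u[0]))
for n,q in dict(h=h,k=k,p=p,m=m,t=t,e=e).items():
  print(n,(q-h)[:2]@u,(q-h)[:2]@v)
# LSQ stand pose using e(-20,0), p(108,35), r,h Y=0
from scipy.optimize import least_squares
def f(a):
  R=lambda q:np.array([np.cos(a[2])*q[0]-np.sin(a[2])*q[1],np.sin(a[2])*q[0]+np.cos(a[2])*q[1]])+a[:2]
  inv=lambda q:np.array([[np.cos(a[2]),np.sin(a[2])],[-np.sin(a[2]),np.cos(a[2])]])@(q[:2]-a[:2])
  return np.r_[inv(e)-[-.02,0],inv(p)-[.108,.035],inv(h)[1],inv(r)[1],inv(k)[1]]
s=least_squares(f,[.4,.35,1.5]);a=s.x;print(a,s.fun.round(4))
inv=lambda q:np.array([[np.cos(a[2]),np.sin(a[2])],[-np.sin(a[2]),np.cos(a[2])]])@(q[:2]-a[:2])
for n,q in dict(h=h,r=r,k=k,p=p,m=m,t=t).items():print(n,inv(q).round(4))
print(inv(recognise("top","oil_bottle")[0]["point"]),inv(recognise("top","grease_jar")[0]["point"]))
c=get_calibration("wrist")["pose"];print(np.round(c,3),state()["tool_pos"])
E
```

```text
h [0.4221 0.2759 0.055 ]
r [0.4257 0.2158 0.055 ]
k [0.418  0.3481 0.104 ]
p [0.3804 0.4282 0.045 ]
m [0.4731 0.4617 0.034 ]
t [0.4748 0.4315 0.034 ]
e [0.4221 0.2986 0.055 ]
0.06028489622202854 0.09915508418373775 0.09509427439402318
yaw 1.6305009847333782
h 0.0 0.0
k 0.07229937399985455 -0.00019878356345752148
p 0.15442584550241745 0.03253044149915752
m 0.1823882934445546 -0.06196205674576872
t 0.1521693382428149 -0.06189852226468525
e 0.02264780251059942 -0.0013676615669631661
[0.42037314 0.32024548 1.61770326] [-0.0017 -0.0008  0.0017 -0.0002  0.0003 -0.0004  0.0011]
h [-0.0443  0.0003]
r [-0.1046 -0.0004]
k [0.028  0.0011]
p [0.1097 0.0348]
m [ 0.1388 -0.0593]
t [ 0.1086 -0.0596]
[0.03630571 0.0727508 ] [ 0.0266494  -0.08817342]
[[ 0.273 -0.923 -0.27   0.101]
 [ 0.962  0.262  0.077  0.621]
 [ 0.    -0.281  0.96   0.374]
 [ 0.     0.     0.     1.   ]] [0.17080416 0.60118425 0.2532769 ]
```

Stand yaw comes out at about 1.62 rad and tube at about 0.018. The red mark sits at about 0.30 rad of arm angle. J6 has about 4 rad of clockwise room if I grip with the fingers along stand X.

Request:
apply_moves --targets '[{"translation":[0,0,0],"twist":-0.81,"hand":1},{"translation":[0,0,0],"twist":-0.81,"hand":1},{"translation":[0,0,0],"twist":-0.81,"hand":1},{"translation":[0,0,0],"twist":-0.81,"hand":1}]'

```text
time: 1.7
tool_pos: [0.1708, 0.6012, 0.2533]
tool_rot: [0.0, -0.025, 1.0, -0.0]
contact_force: [0.5, 0.3, 0.1]
gripper_width: 0.997
grasp_force: 0.0
```

Request:
apply_moves --targets '[{"translation":[-0.29,-0.33,0],"twist":0,"hand":0.78},{"translation":[-0.29,-0.33,0],"twist":0,"hand":0.78},{"translation":[-0.29,-0.33,0],"twist":0,"hand":0.78},{"translation":[-0.29,-0.33,0],"twist":0,"hand":0.78},{"translation":[-0.29,-0.33,0],"twist":0,"hand":0.78},{"translation":[-0.29,-0.33,0],"twist":0,"hand":0.78},{"translation":[-0.29,-0.33,0],"twist":0,"hand":0.78},{"translation":[0,0,0],"twist":0,"hand":0.78}]'

```text
time: 2.5
tool_pos: [0.3874, 0.3769, 0.2535]
tool_rot: [0.001, -0.021, 1.0, -0.0]
contact_force: [-1.0, 0.7, -0.2]
gripper_width: 0.785
grasp_force: 0.0
```

```bash
cat >> h.py <<'E'
from scipy.spatial.transform import Rotation as Rn
def go(p):
    s=state();w,x,y,z=s["tool_rot"];R=Rn.from_quat([x,y,z,w]).as_matrix()
    print("t",s["time"],"pos",np.round(s["tool_pos"],4),"yaw",np.arctan2(R[1,1],R[0,1]).round(3),"units",np.round(R.T@(np.array(p)-s["tool_pos"])*10,3),"F",np.round(s["contact_force"],1),"q",np.round(s["joint_pos"],2),"w",s["gripper_width"])
E
python3 - <<'E'
from h import *
snap("wrist","w0")
for q in["knob_grip","open_hole"]:print(q,[(np.round(r["point"],3).tolist(),round(r["score"],2)) for r in recognise("wrist",q)[:2]])
go([.418,.348,.092])
E
```

```text
knob_grip [([0.414, 0.348, 0.102], 0.95)]
open_hole [([0.418, 0.38, 0.026], 0.97)]
t 2.65 pos [0.3843 0.3802 0.2533] yaw 1.618 units [-0.322 -0.339  1.613] F [ 0.4 -0.7  0.3] q [ 0.64 -0.15  1.81  0.    1.48 -0.98] w 0.781975663111837
```

View pics/w0.png

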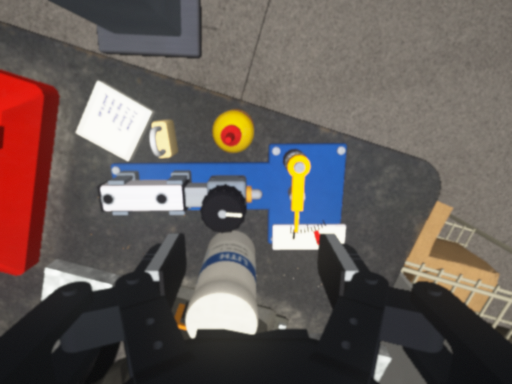

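In the wrist view the knob top is at about (223,208), the open hole at about (163,196), the pivot at (297,163), the pointer tip at (296,236) and the red mark at (317,238). I'll check the knob position from these.

```bash
python3 - <<'E'
from h import *
for n,uv,z in[("knob",(223,208),.104),("hole",(163,196),.055),("rear",(109,199),.055)]:print(n,px2w("wrist",uv,z).round(4))
im=cv2.imread("pics/w0.png");g=cv2.cvtColor(im,6)
c=cv2.HoughCircles(g[170:250,185:260],cv2.HOUGH_GRADIENT,1,30,param1=100,param2=12,minRadius=16,maxRadius=28);print(c)
if c is not None:
  for a in c[0][:2]:print(px2w("wrist",(a[0]+185,a[1]+170),.104).round(4))
go([.418,.348,.092])
E
```

```text
knob [0.4103 0.3543 0.104 ]
hole [0.4171 0.283  0.055 ]
rear [0.4234 0.2225 0.055 ]
[[[38.5 38.5 24.1]]]
[0.4108 0.3548 0.104 ]
t 2.65 pos [0.3843 0.3802 0.2533] yaw 1.618 units [-0.322 -0.339  1.613] F [ 0.4 -0.7  0.3] q [ 0.64 -0.15  1.81  0.    1.48 -0.98] w 0.781975663111837
```

```bash
python3 - <<'E'
from h import *
im=snap("wrist","w1");g=cv2.cvtColor(im,cv2.COLOR_RGB2GRAY)
c=cv2.HoughCircles(g[170:250,185:260],cv2.HOUGH_GRADIENT,1,30,param1=100,param2=12,minRadius=16,maxRadius=28);print(c)
for a in c[0][:2]:print(px2w("wrist",(a[0]+185,a[1]+170),.104).round(4))
print([np.round(r["point"],4) for r in recognise("wrist","knob_grip")])
g=cv2.cvtColor(snap("top","t1"),cv2.COLOR_RGB2GRAY)
m=regions_of("wrist","knob_grip")
m=m[0]["pixels"];ys,xs=np.nonzero(m);print(xs.min(),xs.max(),ys.min(),ys.max())
go([.415,.350,.092])
E
```

```text
[[[35.5 41.5 24.1]]]
[0.4136 0.3524 0.104 ]
[array([0.4111, 0.3472, 0.1024])]
195 242 187 235
t 2.85 pos [0.3836 0.381  0.2533] yaw 1.62 units [-0.299 -0.325  1.613] F [-0.1 -0.5 -0.4] q [ 0.64 -0.15  1.81  0.    1.48 -0.98] w 0.7805199683465082
```

Request:
apply_moves --targets '[{"translation":[-0.155,-0.16,0],"twist":0,"hand":0.78},{"translation":[-0.155,-0.16,0],"twist":0,"hand":0.78},{"translation":[0,0,0.3],"twist":0,"hand":0.78},{"translation":[0,0,0.3],"twist":0,"hand":0.78},{"translation":[0,0,0.28],"twist":0,"hand":0.78},{"translation":[0,0,0],"twist":0,"hand":0.78},{"translation":[0,0,0],"twist":0,"hand":0.78},{"translation":[0,0,0],"twist":0,"hand":0.78}]'

```text
time: 3.65
tool_pos: [0.4177, 0.3506, 0.1675]
tool_rot: [0.001, -0.024, 1.0, 0.001]
contact_force: [0.3, 0.1, -0.7]
gripper_width: 0.781
grasp_force: 0.0
```

```bash
python3 - <<'E'
from h import *
go([.416,.350,.092])
im=snap("wrist","w2")
print(w2px("wrist",[.416,.35,.104]))
print([(np.round(r["point"],4),r["score"]) for r in recognise("wrist","knob_grip")])
g=cv2.cvtColor(im,cv2.COLOR_RGB2GRAY)
c=cv2.HoughCircles(g,cv2.HOUGH_GRADIENT,1,30,param1=100,param2=18,minRadius=25,maxRadius=60)
for a in c[0][:5]:print(a,px2w("wrist",a[:2],.104).round(4))
E
```

```text
t 3.65 pos [0.4177 0.3506 0.1675] yaw 1.619 units [ 0.019 -0.006  0.755] F [ 0.3  0.1 -0.7] q [ 0.56 -0.07  1.88 -0.    1.33 -1.06] w 0.7810043719770554
[250.47294035 213.69411335]
[(array([0.4099, 0.3489, 0.1013]), 0.92), (array([0.4016, 0.4308, 0.0533]), 0.48)]
[264.5  99.5  29.9] [0.3438 0.3548 0.104 ]
[249.5 211.5  33.5] [0.4144 0.3492 0.104 ]
[249.5 325.5  42.7] [0.5043 0.3533 0.104 ]
[213.5 260.5  53.9] [0.4516 0.326  0.104 ]
[314.5 283.5  51.6] [0.4665 0.3975 0.104 ]
```

View pics/w2.png

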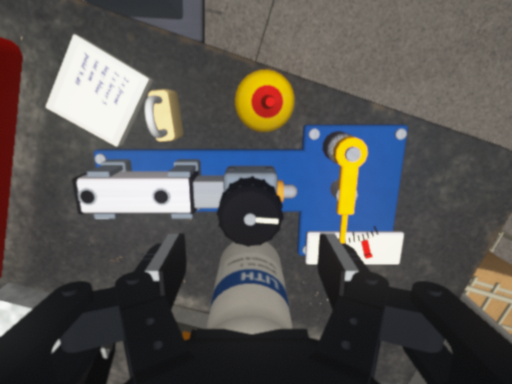

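The wrist view shows the knob centred between the fingers at about (250,214), which matches the projected point. The red mark is at (366,248). I'll descend and grip now.

Request:
apply_moves --targets '[{"translation":[0.01,-0.005,0.2],"twist":0,"hand":0.78},{"translation":[0,0,0.2],"twist":0,"hand":0.78},{"translation":[0,0,0.2],"twist":0,"hand":0.78},{"translation":[0,0,0.1],"twist":0,"hand":0.78},{"translation":[0,0,0],"twist":0,"hand":0.78},{"translation":[0,0,0],"twist":0,"hand":0.78}]'

```text
time: 4.35
tool_pos: [0.4166, 0.3494, 0.0965]
tool_rot: [0.001, -0.024, 1.0, 0.0]
contact_force: [-0.5, -0.1, -0.3]
gripper_width: 0.778
grasp_force: 0.0
```

Request:
apply_moves --targets '[{"translation":[0,0,0],"twist":0,"hand":0.3},{"translation":[0,0,0],"twist":0,"hand":0.3},{"translation":[0,0,0],"twist":0,"hand":0.3},{"translation":[0,0,0],"twist":0,"hand":0.3},{"translation":[0,0,0],"twist":0,"hand":0.3},{"translation":[0,0,0],"twist":0,"hand":0.3}]'

```text
time: 4.95
tool_pos: [0.4169, 0.3495, 0.0972]
tool_rot: [0.001, -0.024, 1.0, 0.001]
contact_force: [-2.0, -1.4, 7.0]
gripper_width: 0.489
grasp_force: 60.7
```

Request:
apply_moves --targets '[{"translation":[0,0.05,0],"twist":0,"hand":0.3},{"translation":[0,0.05,0],"twist":0,"hand":0.3},{"translation":[0,0.05,0],"twist":0,"hand":0.3},{"translation":[0,0.05,0],"twist":0,"hand":0.3},{"translation":[0,0.02,0],"twist":0,"hand":0.3},{"translation":[0,0,0],"twist":0,"hand":0.3},{"translation":[0,0,0],"twist":0,"hand":0.3}]'

```text
time: 5.65
tool_pos: [0.4157, 0.3722, 0.0972]
tool_rot: [0.001, -0.024, 1.0, 0.001]
contact_force: [-1.4, 2.0, 4.2]
gripper_width: 0.495
grasp_force: 60.7
```

```bash
python3 - <<'E'
from h import *
s=state();print(s["grasp_force"],s["contact_force"],s["ft_torque"])
go([.416,.375,.096])
E
```

```text
60.72955073439516 [-1.43944329  2.02591986  4.24250187] [0.06351949 0.20803701 0.07447604]
t 5.65 pos [0.4157 0.3722 0.0972] yaw 1.618 units [-0.004  0.028  0.012] F [-1.4  2.   4.2] q [ 0.6   0.04  1.9   0.    1.2  -1.02] w 0.49477692516053895
```

Request:
apply_moves --targets '[{"translation":[0,0.01,0],"twist":0,"hand":0.3},{"translation":[0,0.01,0],"twist":0,"hand":0.3},{"translation":[0,0,0],"twist":0,"hand":0.3},{"translation":[0,0,0],"twist":0,"hand":0.3}]'

```text
time: 6.05
tool_pos: [0.4157, 0.3743, 0.0973]
tool_rot: [0.001, -0.024, 1.0, 0.002]
contact_force: [-0.7, 3.4, 5.3]
gripper_width: 0.495
grasp_force: 60.7
```

Request:
apply_moves --targets '[{"translation":[0,0.01,0],"twist":0,"hand":0.3},{"translation":[0,0,0],"twist":0,"hand":0.3},{"translation":[0,0,0],"twist":0,"hand":0.3}]'

```text
time: 6.35
tool_pos: [0.4156, 0.3752, 0.0972]
tool_rot: [0.001, -0.024, 1.0, 0.001]
contact_force: [-1.3, 1.5, 5.4]
gripper_width: 0.494
grasp_force: 60.8
```

```bash
python3 - <<'E'
from h import *
go([.416,.375,.096])
snap("top","t2")
for c in("top","wrist"):
  if c=="wrist":snap(c,"w3")
  print(c,[(np.round(r["point"],4),round(r["score"],2)) for r in recognise(c,"button_top")[:3]])
E
```

```text
t 6.35 pos [0.4156 0.3752 0.0972] yaw 1.618 units [-0.004 -0.002  0.012] F [-1.3  1.5  5.4] q [ 0.6   0.05  1.89  0.    1.2  -1.02] w 0.49384777983038525
top []
wrist [(array([0.4259, 0.2777, 0.058 ]), 0.59)]
```

```bash
python3 - <<'E'
from h import *
a=cv2.imread("pics/w3.png")
p=w2px("wrist",[.421,.277,.057]);print(p)
b=cv2.imread("pics/t2.png")[185:275,170:320]
x,y=int(p[0]),int(p[1]);x0=max(x-60,0);y0=max(y-50,0)
c=cv2.resize(a[y0:y0+100,x0:x0+150],(750,500),interpolation=2);print(x0,y0)
cv2.imwrite("pics/c3.png",cv2.resize(np.vstack([c,cv2.resize(b,(750,450),interpolation=2)]),(450,570)))
E
```

```text
[ 82.32000661 232.8159522 ]
22 182
```

View pics/c3.png

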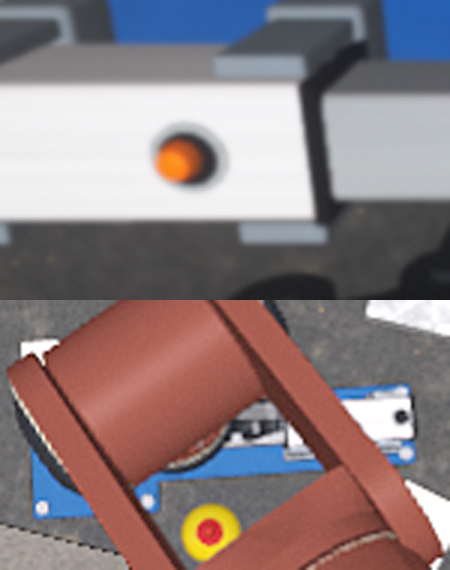

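The crop shows the orange button in the open hole, near crop pixel (180,160), and it looks popped. A further small pull will confirm the lock.

Request:
apply_moves --targets '[{"translation":[0,0.01,0],"twist":0,"hand":0.3},{"translation":[0,0,0],"twist":0,"hand":0.3},{"translation":[0,0,0],"twist":0,"hand":0.3}]'

```text
time: 6.85
tool_pos: [0.4156, 0.3756, 0.0972]
tool_rot: [0.001, -0.024, 1.0, 0.001]
contact_force: [-2.2, 0.0, 7.1]
gripper_width: 0.496
grasp_force: 60.9
```

Request:
apply_moves --targets '[{"translation":[0,0.01,0],"twist":0,"hand":0.3},{"translation":[0,0,0],"twist":0,"hand":0.3},{"translation":[0,0,0],"twist":0,"hand":0.3}]'

```text
time: 7.15
tool_pos: [0.4156, 0.3765, 0.0972]
tool_rot: [0.001, -0.024, 1.0, 0.0]
contact_force: [-1.7, -0.7, 6.9]
gripper_width: 0.494
grasp_force: 61.0
```

Request:
apply_moves --targets '[{"translation":[0,0.01,0],"twist":0,"hand":0.3},{"translation":[0,0,0],"twist":0,"hand":0.3},{"translation":[0,0,0],"twist":0,"hand":0.3}]'

```text
time: 7.45
tool_pos: [0.4155, 0.3775, 0.0972]
tool_rot: [0.001, -0.024, 1.0, 0.0]
contact_force: [-1.6, -1.4, 6.8]
gripper_width: 0.496
grasp_force: 61.0
```

```bash
python3 - <<'E'
from h import *
go([.416,.375,.096])
a=snap("wrist","w4")
print([(np.round(r["point"],4),round(r["score"],2)) for r in recognise("wrist","button_top")[:3]])
for n in("w3","w4"):
  a=cv2.imread(f"pics/{n}.png")[182:282,22:172]
  h=cv2.cvtColor(a,cv2.COLOR_BGR2HSV);m=(h[...,0]<18)&(h[...,1]>150)&(h[...,2]>120)
  m[:, 75:]=0
  ys,xs=np.nonzero(m);print(n,len(xs),xs.mean()+22,ys.mean()+182)
  d=(h[...,2]<95);d[:40]=0;d[70:]=0;d[:,:45]=0;d[:,80:]=0;u=d|m;ys,xs=np.nonzero(u);print("hole",xs.min()+22,xs.max()+22,ys.min()+182,ys.max()+182)
E
```

```text
t 7.45 pos [0.4155 0.3775 0.0972] yaw 1.618 units [-0.004 -0.025  0.012] F [-1.6 -1.4  6.8] q [ 0.61  0.05  1.89 -0.    1.2  -1.01] w 0.4958946651231769
[(array([0.4076, 0.3744, 0.103 ]), 0.74), (array([0.3585, 0.2748, 0.035 ]), 0.72), (array([0.4234, 0.2797, 0.0582]), 0.59)]
w3 144 81.20833333333334 235.0625
hole 75 93 227 242
w4 160 80.73125 235.175
hole 72 88 227 242
```

Request:
apply_moves --targets '[{"translation":[0,0.01,0],"twist":0,"hand":0.3},{"translation":[0,0,0],"twist":0,"hand":0.3},{"translation":[0,0,0],"twist":0,"hand":0.3}]'

```text
time: 7.85
tool_pos: [0.4155, 0.378, 0.0972]
tool_rot: [0.001, -0.024, 1.0, -0.0]
contact_force: [-0.9, -3.2, 7.9]
gripper_width: 0.495
grasp_force: 61.0
```

```bash
python3 - <<'E'
from h import *
go([.416,.375,.096])
snap("wrist","w5")
o=[]
for n in("w3","w4","w5"):
  a=cv2.imread(f"pics/{n}.png")[202:262,42:132]
  o.append(cv2.resize(a,None,fx=5,fy=5,interpolation=2))
o=[cv2.resize(i,(270,180)) for i in o]
cv2.imwrite("pics/c5.png",np.vstack(o))
E
```

```text
t 7.85 pos [0.4155 0.378  0.0972] yaw 1.618 units [-0.004 -0.03   0.012] F [-0.9 -3.2  7.9] q [ 0.61  0.05  1.89 -0.    1.2  -1.01] w 0.49453251241159496
```

View pics/c5.png

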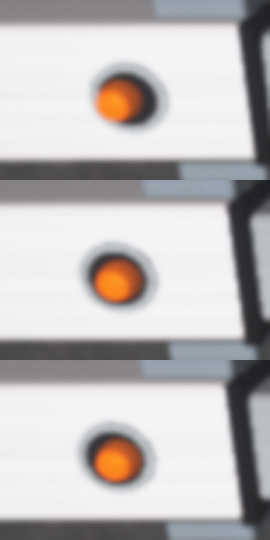

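The three crops show the button moving across the hole from the rear edge to the front side, which is consistent with play. One more pull should show a hard stop.

Request:
apply_moves --targets '[{"translation":[0,0.01,0],"twist":0,"hand":0.3},{"translation":[0,0.01,0],"twist":0,"hand":0.3},{"translation":[0,0,0],"twist":0,"hand":0.3},{"translation":[0,0,0],"twist":0,"hand":0.3}]'

```text
time: 8.3
tool_pos: [0.4155, 0.3785, 0.0972]
tool_rot: [0.001, -0.024, 1.0, -0.002]
contact_force: [-3.1, -10.1, 11.8]
gripper_width: 0.491
grasp_force: 61.4
```

Locked: the tube stops with 10 N on it. I'll ease back to the rear of the play and start turning clockwise.

Request:
apply_moves --targets '[{"translation":[0,-0.02,0],"twist":0,"hand":0.3},{"translation":[0,-0.015,0],"twist":0,"hand":0.3},{"translation":[0,0,0],"twist":0.5,"hand":0.3},{"translation":[0,0,0],"twist":1,"hand":0.3},{"translation":[0,0,0],"twist":1,"hand":0.3},{"translation":[0,0,0],"twist":1,"hand":0.3},{"translation":[0,0,0],"twist":0.5,"hand":0.3},{"translation":[0,0,0],"twist":0,"hand":0.3}]'

```text
time: 9.1
tool_pos: [0.4158, 0.3775, 0.0973]
tool_rot: [0.001, 0.176, 0.984, 0.001]
contact_force: [-0.6, 1.3, 6.9]
gripper_width: 0.493
grasp_force: 60.7
```

```bash
python3 - <<'E'
from h import *
s=state();print(s["ft_torque"],s["grasp_force"])
go([.4155,.377,.096])
E
```

```text
[ 0.00147696  0.11350407 -0.18549747] 60.720042676257435
t 9.1 pos [0.4158 0.3775 0.0973] yaw 1.217 units [ 0.001 -0.005  0.012] F [-0.6  1.3  6.9] q [ 0.6   0.05  1.89  0.    1.2  -0.61] w 0.4932526146568539
```

Low forces and the expected torque. I'll keep turning.

Request:
apply_moves --targets '[{"translation":[0,0,0],"twist":1,"hand":0.3},{"translation":[0,0,0],"twist":1,"hand":0.3},{"translation":[0,0,0],"twist":1,"hand":0.3},{"translation":[0,0,0],"twist":1,"hand":0.3},{"translation":[0,0,0],"twist":1,"hand":0.3},{"translation":[0,0,0],"twist":1,"hand":0.3},{"translation":[0,0,0],"twist":1,"hand":0.3},{"translation":[0,0,0],"twist":0,"hand":0.3}]'

```text
time: 9.9
tool_pos: [0.4173, 0.3784, 0.0973]
tool_rot: [0.002, 0.503, 0.864, 0.004]
contact_force: [6.3, 6.1, -1.0]
gripper_width: 0.492
grasp_force: 60.7
```

```bash
python3 - <<'E'
from h import *
go([.4155,.377,.096])
for c in("wrist","scene","top"):
  snap(c,c[0]+"6")
  print(c,[(q,np.round(r["point"],4).tolist(),round(r["score"],2)) for q in("pointer_tip","red_mark") for r in recognise(c,q)[:2]])
ims=[]
for c in"ws":
  a=cv2.imread(f"pics/{c}6.png");cam="wrist" if c=="w" else "scene"
  p=w2px(cam,[.473,.447,.034]);print(c,p)
  x,y=[int(max(0,v-40)) for v in p];y=min(y,304);x=min(x,412)
  ims.append(cv2.resize(a[y:y+80,x:x+100],(500,400),interpolation=2)[:, :]);print(x,y)
cv2.imwrite("pics/c6.png",cv2.resize(np.hstack(ims),(800,320)))
E
```

```text
t 9.9 pos [0.4173 0.3784 0.0973] yaw 0.516 units [-0.004 -0.023  0.013] F [ 6.3  6.1 -1. ] q [0.6  0.05 1.89 0.   1.19 0.09] w 0.49155584906795086
wrist [('pointer_tip', [0.4042, 0.4305, 0.0517], 0.68), ('red_mark', [0.4721, 0.4633, 0.0345], 0.92)]
scene []
top [('red_mark', [0.3465, 0.3574, 0.0857], 0.22)]
w [383.17650637 168.17084066]
343 128
s [231.29082078 180.40289017]
191 140
```

View pics/c6.png

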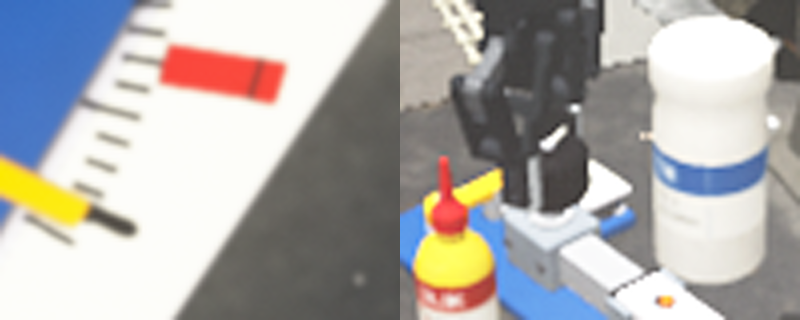

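The wrist crop shows the black pointer tip at crop (131,228), i.e. pixel (375.8,185). The red mark is centred near crop (222,73), i.e. (398.5,146). The orange button is visible in the scene crop.

```bash
python3 - <<'E'
from h import *
P=np.array([.3804,.4282])
for n,uv in dict(tip=(375.8,185),red=(398.5,146.2),line=(407.5,147.5)).items():
  w=px2w("wrist",uv,.034);print(n,w.round(4),np.linalg.norm(w[:2]-P).round(4),np.arctan2(*(w[:2]-P)[::-1]).round(3))
  
E
```

```text
tip [0.4755 0.4358 0.034 ] 0.0954 0.08
red [0.4729 0.4628 0.034 ] 0.0988 0.358
line [0.4783 0.4649 0.034 ] 0.1045 0.359
```

The pointer has just lifted off and has about 26 mm to go, about 1.6 rad of knob.

Request:
apply_moves --targets '[{"translation":[0,0,0],"twist":1,"hand":0.3},{"translation":[0,0,0],"twist":1,"hand":0.3},{"translation":[0,0,0],"twist":1,"hand":0.3},{"translation":[0,0,0],"twist":1,"hand":0.3},{"translation":[0,0,0],"twist":1,"hand":0.3},{"translation":[0,0,0],"twist":1,"hand":0.3},{"translation":[0,0,0],"twist":1,"hand":0.3},{"translation":[0,0,0],"twist":0,"hand":0.3}]'

```text
time: 11.15
tool_pos: [0.4197, 0.3788, 0.0974]
tool_rot: [0.001, 0.769, 0.639, 0.007]
contact_force: [16.4, 8.5, -6.5]
gripper_width: 0.492
grasp_force: 61.5
```

```bash
python3 - <<'E'
from h import *
s=state();print(s["ft_torque"]);go([.4155,.377,.0972])
E
```

```text
[ 1.27079384 -1.88091495 -0.09548664]
t 11.15 pos [0.4197 0.3788 0.0974] yaw -0.185 units [-0.025 -0.038  0.002] F [16.4  8.5 -6.5] q [ 0.6   0.05  1.89 -0.    1.19  0.79] w 0.49244307478722166
```

Request:
apply_moves --targets '[{"translation":[0.01,0.03,0],"twist":0,"hand":0.3},{"translation":[0,0,0],"twist":1,"hand":0.3},{"translation":[0,0,0],"twist":1,"hand":0.3},{"translation":[0,0,0],"twist":1,"hand":0.3},{"translation":[0,0,0],"twist":1,"hand":0.3},{"translation":[0,0,0],"twist":0,"hand":0.3},{"translation":[0,0,0],"twist":0,"hand":0.3}]'

```text
time: 11.85
tool_pos: [0.4214, 0.3783, 0.0974]
tool_rot: [0.0, 0.88, 0.474, 0.005]
contact_force: [8.9, 4.4, -0.7]
gripper_width: 0.493
grasp_force: 61.9
```

```bash
python3 - <<'E'
from h import *
go([.4155,.377,.0972]);snap("wrist","w7")
print([(q,np.round(r["point"],4).tolist(),round(r["score"],2)) for q in("pointer_tip","red_mark") for r in recognise("wrist",q)[:2]])
p=w2px("wrist",[.473,.452,.034]);print(p)
a=cv2.imread("pics/w7.png");x=int(np.clip(p[0]-50,0,412));y=int(np.clip(p[1]-40,0,304));print(x,y)
cv2.imwrite("pics/c7.png",cv2.resize(a[y:y+80,x:x+100],(700,560),interpolation=2))
E
```

```text
t 11.85 pos [0.4214 0.3783 0.0974] yaw -0.583 units [-0.043 -0.042  0.001] F [ 8.9  4.4 -0.7] q [ 0.6   0.06  1.88 -0.    1.19  1.18] w 0.49269760299560483
[('pointer_tip', [0.412, 0.4333, 0.0533], 0.81), ('red_mark', [0.475, 0.4619, 0.0332], 0.58)]
[257.25980672  67.95305746]
207 27
```

View pics/c7.png

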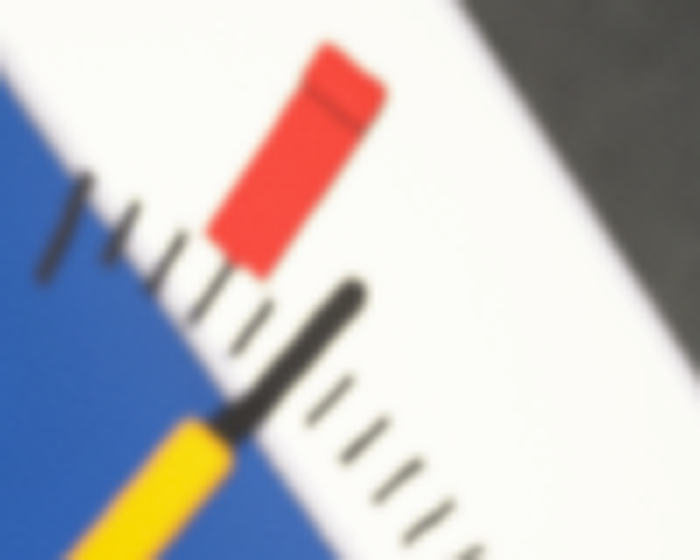

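The pointer tip is at crop (352,293), i.e. pixel (257.3,68.9). The red mark is centred at crop (297,160), i.e. (249.4,49.9).

```bash
python3 - <<'E'
from h import *
P=np.array([.3804,.4282])
for n,uv in dict(tip=(256.8,68.4),red=(249,49.5)).items():
  w=px2w("wrist",uv,.034);print(n,w.round(4),np.linalg.norm(w[:2]-P).round(4),np.arctan2(*(w[:2]-P)[::-1]).round(4))
E
```

```text
tip [0.4726 0.4519 0.034 ] 0.0953 0.2519
red [0.4744 0.4627 0.034 ] 0.1001 0.3518
```

Request:
apply_moves --targets '[{"translation":[0.01,0.02,0],"twist":1,"hand":0.3},{"translation":[0,0,0],"twist":1,"hand":0.3},{"translation":[0,0,0],"twist":1,"hand":0.3},{"translation":[0,0,0],"twist":1,"hand":0.3},{"translation":[0,0,0],"twist":1,"hand":0.3},{"translation":[0,0,0],"twist":1,"hand":0.3},{"translation":[0,0,0],"twist":0.8,"hand":0.3},{"translation":[0,0,0],"twist":0,"hand":0.3}]'

```text
time: 12.8
tool_pos: [0.423, 0.3765, 0.0973]
tool_rot: [0.0, 0.988, 0.153, 0.004]
contact_force: [6.5, -3.0, 3.4]
gripper_width: 0.492
grasp_force: 62.4
```

Request:
apply_moves --targets '[{"translation":[0,0,0],"twist":0,"hand":0.7},{"translation":[0,0,0],"twist":0,"hand":0.7},{"translation":[0,0,0],"twist":0,"hand":0.7},{"translation":[0,0,0],"twist":0,"hand":0.7},{"translation":[0,0,0],"twist":0,"hand":0.7}]'

```text
time: 13.3
tool_pos: [0.4197, 0.3766, 0.0951]
tool_rot: [0.0, 0.988, 0.154, -0.0]
contact_force: [-0.1, 1.1, 0.5]
gripper_width: 0.7
grasp_force: 0.0
```

```bash
python3 - <<'E'
from h import *
go([.4155,.377,.0972]);snap("wrist","w8")
p=w2px("wrist",[.473,.460,.034]);print(p,[w2px("wrist",[x,y,.034]).round() for x,y in((.44,.44),(.5,.48))])
a=cv2.imread("pics/w8.png");x=int(np.clip(p[0]-50,0,412));y=int(np.clip(p[1]-40,0,304));print(x,y)
cv2.imwrite("pics/c8.png",cv2.resize(a[y:y+80,x:x+100],(700,560),interpolation=2))
E
```

```text
t 13.3 pos [0.4197 0.3766 0.0951] yaw -1.262 units [-0.039 -0.017 -0.021] F [-0.1  1.1  0.5] q [0.6  0.06 1.88 0.   1.2  1.86] w 0.6999729287772614
[142.47026484  91.13829289] [array([164., 156.]), array([117.,  30.])]
92 51
```

```bash
cat >> h.py <<'E'
def polar(img,P=(.3804,.4282)):
    out=np.zeros((30,120,3),np.uint8);A=np.linspace(.0,.6,120)
    for j,r in enumerate(np.linspace(.078,.107,30)):
        for i,a in enumerate(A):
            u=w2px("wrist",[P[0]+r*np.cos(a),P[1]+r*np.sin(a),.034]);out[j,i]=cv2.getRectSubPix(img,(1,1),(float(u[0]),float(u[1])))[0,0]
    h=cv2.cvtColor(out,cv2.COLOR_RGB2HSV);red=((h[...,0]<10)|(h[...,0]>170))&(h[...,1]>140);dark=(h[...,2]<100)
    print("red ang",A[np.nonzero(red)[1]].mean().round(3))
    for j in range(4,30,2):print(round(.078+.001*j,3),"".join("R" if r else "#" if d else "." for r,d in zip(red[j],dark[j])))
E
python3 - <<'E'
from h import *
polar(cv2.imread("pics/w8.png")[:,:,::-1].copy())
E
```

```text
Traceback (most recent call last):
  File "h.py", line 22, in polar
    u=w2px("wrist",[P[0]+r*np.cos(a),P[1]+r*np.sin(a),.034]);out[j,i]=cv2.getRectSubPix(img,(1,1),(float(u[0]),float(u[1])))[0,0]
  File "h.py", line 9, in w2px
    c=get_calibration(cam);K=np.array(c["camera_matrix"]);D=np.array(c["D"],float);P=np.array(c["pose"])
ValueError: time passes only in moves, steps and waits
```

View pics/c8.png

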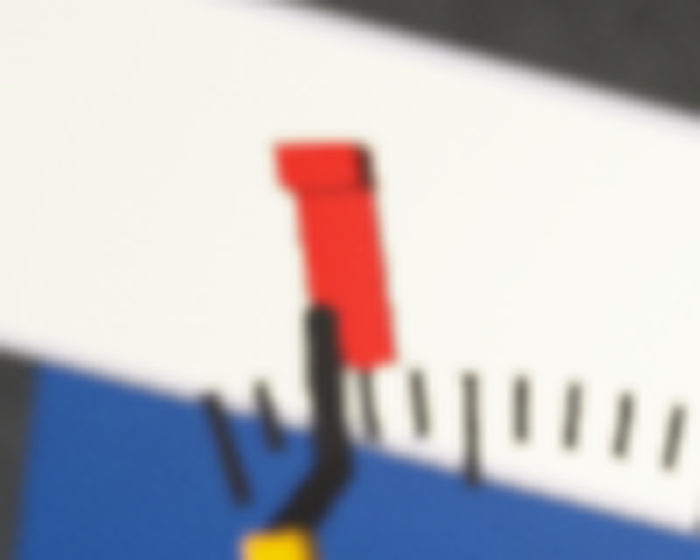

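The tip at crop (320,315) stands inside the red mark, but off-centre past it; the mark spans 308–390 at that radius. I'll quantify this with parallax included.

```bash
python3 - <<'E'
from h import *
c=get_calibration("wrist");K=np.array(c["camera_matrix"]);D=np.array(c["D"],float);M=np.array(c["pose"])
P=np.array([.3804,.4282])
print("cam",M[:3,3].round(3))
def W(x,y,z):
  n=cv2.undistortPoints(np.array([[[92+(x-3)/7,51+(y-3)/7]]],float),K,D)[0,0]
  d=M[:3,:3]@np.array([n[0],-n[1],-1]);o=M[:3,3];return (o+d*(z-o[2])/d[2])[:2]
for n,x,y in[("tip",320,310),("bl",318,362),("br",394,362),("tl",297,190),("tr",372,190),("ttl",277,145),("ttr",372,145),("mid",345,276)]:
  for z in(.028,.034):
    w=W(x,y,z)-P;print(n,z,np.hypot(*w).round(4),np.arctan2(w[1],w[0]).round(4))
E
```

```text
cam [0.486 0.398 0.215]
tip 0.028 0.0963 0.3872
tip 0.034 0.096 0.3646
bl 0.028 0.0921 0.3977
bl 0.034 0.0919 0.3738
br 0.028 0.0917 0.3268
br 0.034 0.0917 0.3051
tl 0.028 0.1059 0.3885
tl 0.034 0.1053 0.3679
tr 0.028 0.1056 0.329
tr 0.034 0.1051 0.31
ttl 0.028 0.1095 0.3975
ttl 0.034 0.1088 0.3773
ttr 0.028 0.1091 0.3251
ttr 0.034 0.1086 0.3068
mid 0.028 0.0989 0.3607
mid 0.034 0.0986 0.3394
```

```bash
python3 - <<'E'
from h import *
from scipy.optimize import least_squares
c=get_calibration("wrist");K=np.array(c["camera_matrix"]);D=np.array(c["D"],float);M=np.array(c["pose"]);s=state()
def T(pos,yaw):
  A=np.eye(4);cy,sy=np.cos(yaw),np.sin(yaw);A[:3,:3]=np.array([[-sy,cy,0],[cy,sy,0],[0,0,-1]]).T if 0 else np.column_stack([[-sy,cy,0],[cy,sy,0],[0,0,-1]]);A[:3,3]=pos;return A
E=np.linalg.inv(T(s["tool_pos"],-1.262))@M
ct=get_calibration("top")
V={"w6":(T([.4173,.3784,.0973],.516)@E,K,D,(398.2,146)),"w7":(T([.4214,.3783,.0974],-.583)@E,K,D,(249,49.5)),"w8":(M,K,D,(140.1,86.9)),"t0":(np.array(ct["pose"]),np.array(ct["camera_matrix"]),np.array(ct["D"],float),(192.2,205.6))}
def ray(v):
  M,K,D,uv=v;n=cv2.undistortPoints(np.array([[uv]],float),K,D)[0,0];return M[:3,3],M[:3,:3]@np.array([n[0],-n[1],-1])
R={k:ray(v) for k,v in V.items()};P=np.array([.3804,.4282])
for z in(.022,.025,.028,.031,.034):
  print(z,{k:(np.round((o+d*(z-o[2])/d[2])[:2],4).tolist(),round(float(np.arctan2(*((o+d*(z-o[2])/d[2])[:2]-P)[::-1])),3)) for k,(o,d) in R.items()})
print({k:np.round(v[0][:3,3],3) for k,v in V.items()})
E
```

```text
0.022 {'w6': ([0.4794, 0.4624], 0.332), 'w7': ([0.475, 0.463], 0.353), 'w8': ([0.4741, 0.466], 0.383), 't0': ([0.4751, 0.4635], 0.356)}
0.025 {'w6': ([0.4779, 0.462], 0.334), 'w7': ([0.4747, 0.4626], 0.35), 'w8': ([0.4743, 0.4649], 0.373), 't0': ([0.4746, 0.463], 0.354)}
0.028 {'w6': ([0.4764, 0.4617], 0.335), 'w7': ([0.4745, 0.4622], 0.347), 'w8': ([0.4745, 0.4639], 0.362), 't0': ([0.4741, 0.4626], 0.352)}
0.031 {'w6': ([0.4749, 0.4613], 0.337), 'w7': ([0.4743, 0.4618], 0.344), 'w8': ([0.4747, 0.4628], 0.352), 't0': ([0.4736, 0.4621], 0.349)}
0.034 {'w6': ([0.4734, 0.4609], 0.339), 'w7': ([0.474, 0.4614], 0.341), 'w8': ([0.4749, 0.4618], 0.341), 't0': ([0.4731, 0.4617], 0.347)}
{'w6': array([0.382, 0.439, 0.218]), 'w7': array([0.46 , 0.437, 0.218]), 'w8': array([0.486, 0.398, 0.215]), 't0': array([0.325, 0.332, 0.928])}
```

The triangulation agrees at z = 34 mm: mark at 0.341 rad, tip at 0.365, so the tip is 2.3 mm past the centre. I'll regrip and turn back about 0.14 rad.

Request:
apply_moves --targets '[{"translation":[0,0,0],"twist":0,"hand":0.3},{"translation":[0,0,0],"twist":0,"hand":0.3},{"translation":[0,0,0],"twist":0,"hand":0.3},{"translation":[0,0,0],"twist":0,"hand":0.3},{"translation":[0,0,0],"twist":-0.7,"hand":0.3},{"translation":[0,0,0],"twist":-0.7,"hand":0.3},{"translation":[0,0,0],"twist":0,"hand":0.3},{"translation":[0,0,0],"twist":0,"hand":0.3}]'

```text
time: 14.15
tool_pos: [0.4202, 0.3759, 0.0958]
tool_rot: [0.001, 0.975, 0.222, -0.0]
contact_force: [-0.7, -6.4, 5.9]
gripper_width: 0.499
grasp_force: 60.8
```

Request:
apply_moves --targets '[{"translation":[0,0,0],"twist":0,"hand":0.7},{"translation":[0,0,0],"twist":0,"hand":0.7},{"translation":[0,0,0],"twist":0,"hand":0.7},{"translation":[0,0,0],"twist":0,"hand":0.7},{"translation":[0,0,0],"twist":0,"hand":0.7}]'

```text
time: 14.65
tool_pos: [0.42, 0.3768, 0.0953]
tool_rot: [-0.0, 0.975, 0.222, 0.0]
contact_force: [0.5, 0.6, -0.7]
gripper_width: 0.698
grasp_force: 0.0
```

```bash
python3 - <<'E'
from h import *
go([.4155,.377,.0972]);im=snap("wrist","w9")
c=get_calibration("wrist");K=np.array(c["camera_matrix"]);D=np.array(c["D"],float);M=np.array(c["pose"])
P=np.array([.3804,.4282]);A=np.linspace(.2,.5,100);Rr=np.linspace(.084,.108,25)
pts=np.array([[P[0]+r*np.cos(a),P[1]+r*np.sin(a),.034] for r in Rr for a in A])
q=((pts-M[:3,3])@M[:3,:3])*[1,-1,-1]
uv=cv2.projectPoints(q,np.zeros(3),np.zeros(3),K,D)[0].reshape(25,100,2).astype(np.float32)
o=cv2.remap(im,uv[...,0],uv[...,1],1);h=cv2.cvtColor(o,cv2.COLOR_RGB2HSV)
red=((h[...,0]<10)|(h[...,0]>170))&(h[...,1]>140);dark=h[...,2]<110
for j in range(0,25,1):print(Rr[j].round(3),"".join("R" if r else "#" if d else "." for r,d in zip(red[j],dark[j])))
E
```

```text
t 14.65 pos [0.42   0.3768 0.0953] yaw -1.122 units [-0.04  -0.022 -0.019] F [ 0.5  0.6 -0.7] q [0.6  0.06 1.88 0.   1.2  1.72] w 0.6980607748127068
0.084 ............................................#############.................................######....
0.085 ............................................#############.................................######....
0.086 ............................................###################...........######..........######....
0.087 .............................................#########.....####............#####..........######....
0.088 .............................................########.......................####..........######....
0.089 .............................................########......................................#####....
0.09 .............................................########........................................#......
0.091 .............................................########...............................................
0.092 .....................................RRRRRRR.########RRR..................................
[... 1020 characters left out ...]
RRRRRRRRRRRRRRR...........................................
0.103 ......................................RRRRRRRRRRRRRRRRRRR...........................................
0.104 ......................................RRRRRRRRRRRRRRRRRRR...........................................
0.105 ......................................RRRRRRRRRRRRRRRRRRR...........................................
0.106 .......................................RRRRRRRRRRRRRRRRRRRR.........................................
0.107 .......................................RRRRRRRRRRRRRRRRRRRRR........................................
0.108 ........................................RRRRRRRRRRRRRRRRRRR.........................................
```

The tip is centred on the mark. I'll retreat straight up and recheck.

Request:
apply_moves --targets '[{"translation":[0,0,-0.1],"twist":0,"hand":0.7},{"translation":[0,0,-0.3],"twist":0,"hand":0.7},{"translation":[0,0,-0.3],"twist":0,"hand":0.7},{"translation":[0,0,-0.3],"twist":0,"hand":0.7},{"translation":[0,0,-0.3],"twist":0,"hand":0.7},{"translation":[0,0,0],"twist":0,"hand":0.7},{"translation":[0,0,0],"twist":0,"hand":0.7},{"translation":[0,0,0],"twist":0,"hand":0.7}]'

```text
time: 15.5
tool_pos: [0.4194, 0.3762, 0.2241]
tool_rot: [0.0, 0.975, 0.223, -0.001]
contact_force: [-0.4, 0.7, -0.9]
gripper_width: 0.7
grasp_force: 0.0
```

```bash
python3 - <<'E'
from h import *
go([.4155,.377,.0972]);im=snap("wrist","w10")
c=get_calibration("wrist");K=np.array(c["camera_matrix"]);D=np.array(c["D"],float);M=np.array(c["pose"])
P=np.array([.3804,.4282]);A=np.linspace(.2,.5,100);Rr=np.linspace(.088,.102,15)
pts=np.array([[P[0]+r*np.cos(a),P[1]+r*np.sin(a),.034] for r in Rr for a in A])
q=((pts-M[:3,3])@M[:3,:3])*[1,-1,-1]
uv=cv2.projectPoints(q,np.zeros(3),np.zeros(3),K,D)[0].reshape(15,100,2).astype(np.float32)
o=cv2.remap(im,uv[...,0],uv[...,1],1);h=cv2.cvtColor(o,cv2.COLOR_RGB2HSV)
red=((h[...,0]<10)|(h[...,0]>170))&(h[...,1]>140);dark=h[...,2]<110
for j in range(0,15,2):print(Rr[j].round(3),"".join("R" if r else "#" if d else "." for r,d in zip(red[j],dark[j])))
for n in("oil_bottle","grease_jar","note_block","padlock","button_top"):
  print(n,[(np.round(r["point"],3).tolist(),round(r["score"],2)) for r in recognise("wrist",n)[:2]])
snap("scene","s10")
for n in("oil_bottle","grease_jar","note_block","padlock"):
  print(n,[(np.round(r["point"],3).tolist(),round(r["score"],2)) for r in recognise("scene",n)[:1]])
E
```

```text
t 15.5 pos [0.4194 0.3762 0.2241] yaw -1.122 units [-0.03  -0.024  1.269] F [-0.4  0.7 -0.9] q [ 0.6  -0.07  1.79  0.    1.43  1.72] w 0.6997982367523193
0.088 ....................................................................................................
0.09 ...............................................#....................................................
0.092 ...............................................##...RRR.............................................
0.094 .........................................RRRR..##.RRRRRR............................................
0.096 ........................................RRRRRRRRRRRRRRRRR...........................................
0.098 .........................................RRRRRRRRRRRRRRRR...........................................
0.1 ........................................RRRRRRRRRRRRRRRRR...........................................
0.102 ........................................RRRRRRRRRRRRRRRRR...........................................
oil_bottle [([0.356, 0.365, 0.077], 0.68)]
grease_jar [([0.515, 0.36, 0.144], 0.84), ([0.379, 0.208, 0.016], 0.65)]
note_block [([0.382, 0.205, 0.014], 0.8), ([0.435, 0.405, 0.029], 0.42)]
padlock [([0.359, 0.278, 0.033], 0.7)]
button_top [([0.421, 0.276, 0.056], 0.42)]
oil_bottle [([0.502, 0.331, 0.091], 0.7)]
grease_jar [([0.502, 0.333, 0.09], 0.62)]
note_block [([0.34, 0.203, 0.013], 0.68)]
padlock [([0.354, 0.27, 0.032], 0.85)]
```

All good: the tip is on the mark, the button is up and the loose items are in place.

```bash
python3 -c "
from plant import *
print(job_done())"
```

```text
the job is handed in; nothing more can be done
None
```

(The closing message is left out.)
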